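# Unlatch the phone holder and hold it open

## Robot

A 6-joint arm with a two-finger parallel gripper is mounted at the origin on a cart in front of the work surface, level with it; the furniture and walls round the work are solid. World frame = base frame: x ahead of the robot, y to its left, z up, the work surface at z = 0. Lengths are in m, angles in degrees, forces in N, time in s.
With the tool pointing down it reaches from about 0.3 to 1 m from the base axis. Payload 5.1 kg.
Tool frame: the origin (TCP) lies midway between the tips of the shut fingers; the grasp point (between the pads) lies r.grasp_offset behind it (r.grasp_offset is the distance from the TCP to the grasp point, in m); z points along the fingers, y is the line along which they close (so a half turn about z gives the same grasp; the last joint's range is limited). The gripper opens to 95 mm and grips with 3 to 60 N. Pads are 20 mm wide; open, the fingers measure 119 mm over their backs; the gripper's body (75 mm by 180 mm) begins 59 mm behind the grasp point.
Start: joints at [64.481, 7.093, 94.555, -0, 78.352, -4.733], TCP at [0.231, 0.608, 0.215] pointing down, gripper open.
Joint ranges: [-149.61, 149.61], [-58.7, 133.49], [1.44, 155.28], [-77.14, 257.14], [18.33, 153.61], [-166.67, 166.67]. Speed limits (degrees/s): [147.25, 147.25, 180, 180, 180, 180].

## Interface

Orientations are given as [roll, pitch, yaw] about the fixed x, y, z axes, in that order (R = Rz(yaw) Ry(pitch) Rx(roll)).
In Python, from plant import r gives the robot as it stands.
- The arm moves only by the shell command python3 -m jog 'ROWS' [FORCE]. ROWS is JSON, a list of rows, each an object with "slide": the shift along the world's x, y, z in m, a list of three; "turn": the turn about the world's z in degrees; "jaw": the gripper command: -1 is shut, 1 is fully open, values between are in proportion. In form: [{"slide": [x, y, z], "turn": turn, "jaw": jaw}, ...]. A call has 1 to 20 rows; each row shifts and turns the commanded pose from where the row before left it; what a row does not reach is not made up. A row lasts 1/10 s, in which the tool goes at most 50 mm and 8.59 degrees, less where a joint would pass 70% of its speed; a pose out of reach is approached as far as the arm can. A call is refused whole if a number of a shift passes 0.05 or a number of a turn 8.59, either way. A call with a gripper value outside its range is refused whole. The fingers move at their own pace and stop on an object; FORCE is the grip in N (left out, the last holds). Time passes only in rows, so rows that do not move let the fingers close. It gives the time, the measured TCP pose, the force, the opening and the grip force at its end, in the units of the state.
- r.sense(): the state, without advancing time (a new reading comes with each control period).
- r.camera(name): name is "side" or "top" or "wrist"; returns a dict with "frame" (400x640x3 uint8, blue, green, red), "intrinsics" (3x3 intrinsics, pixels), "distortion" ([k1, k2, p1, p2, k3] as OpenCV has them; the pictures are not rectified), "camera_from_world" (4x4, takes a point from world to camera coordinates). Camera axes: x right, y up, looking along -z (the intrinsics and any distortion apply to the point x, -y, -z); pixel columns grow to the right and rows downward; lengths in m; the calibration is good to about 2 mm. A picture is of the moment at which its call begins. There is no depth.
- r.finish_job(): hands the job in; it is judged then, once.
The state is a dict: "t": time; "q": joint angles; "qd": joint speeds; "joint_efforts": joint torques, N m; "tool_pos": TCP position; "eef_rot": TCP orientation; "wrist_force": force on the tool from outside, world axes, zero at the start; "moment": the same for the moment, N m; "grip_width": finger opening in m; "grasp_force": force on a finger pad.
Only numpy, scipy, OpenCV 4.12 (cv2) and the standard library are available. Lean on these libraries where they do the work, as an engineer would, in place of code of your own. Each camera call takes 0.05 s, during which the arm holds its last target. There are 200 camera calls.

## Task

The phone in the holder is shut in by a sprung jaw, which a spring plunger locks: its pin sits in a hole in the rail. Take the plunger by its black knob, pull it fully up while the jaw is still closed, then, keeping it pulled up, slide the jaw away from the phone all the way to its end stop. Finish while still holding the plunger up and the jaw open, and leave the phone and the things round the holder where they are.

Things in the scene. Friction and masses are not known exactly. Their poses are not given: they have to be found in the camera images.
- holder: Phone holder, fixed to the desk: aluminium base plate 180 mm (its x) by 232 mm (its y), top 18 mm above the desk. Origin under the plate at desk height, z up. On it, from -y to +y: fixed jaw, phone, sliding jaw with the plunger, and an end stop bar 134 mm long and top 40 mm above the desk, at y = 108 to 118 mm. The sliding jaw opens along the holder's +y.
- jaw (a joint): Sliding jaw, a grey block 56 mm wide, top 49 mm above the desk, with wings 131 mm wide: travel in m along the holder's +y, 0 = closed on the phone (the start), 0.050 = at the end stop. A spring pushes it shut with 2 N when closed and 4.5 N when open, so it goes back when let go. With the pin in its hole in the rail it cannot move (about 1 mm of play).
- plunger (a joint): Spring plunger upright in the jaw block: lift in m, straight up, 0 = pin fully seated in the hole (as at the start), 0.016 = fully pulled up against its stop. The 8 mm pin leaves the hole at 0.0085. The spring pulls down with 4 N when seated and 10 N when fully up.
- pull_knob: Black round knob on the plunger, 28 mm in diameter, 21 mm high, straight-sided for its middle 13 mm; origin at its centre, 78.5 mm above the desk when seated, at x = 0, y = 34 mm in the holder's frame with the jaw closed. z up, y the way the jaw opens. It moves with plunger and jaw. Below it a 17 mm sleeve and a 23 mm nut stand on the jaw block, whose top is 19 mm under the knob's underside.
- phone_mid (a point): Stripped phone chassis, loose, 135 x 62 x 10 mm, lying flat between the jaws with its long side along the holder's x; this point is 4 mm above its underside, at its centre. It must stay where it is.
- jar_mid (a point): Teal jar with a ribbed lid, 55 mm in diameter, 58 mm high, loose, standing beyond the end stop; point at its centre. Bystander.
- screwdriver_mid (a point): Small precision screwdriver, 112 mm long, 9 mm thick, loose, lying beside the holder on its +x side; point at its centre. Bystander.
- tub_mid (a point): Low round tub, 45 mm in diameter, 16 mm high, loose, standing beside the holder on its -x side; point at its centre. Bystander.

How it is judged (in metres and radians):
On the way, in this order (a step that is already met when the one before it is completed fails the run):
1. the plunger is pulled fully up by its knob (13 of 16 mm or more) with the jaw still closed (value of joint plunger above 0.013 m and value of joint jaw below 0.005 m and contact force between the fingers and pull_knob above 2 N), for 0.1 s.
2. the jaw is slid to its end stop (within 8 mm) with the plunger held up (value of joint jaw above 0.042 m and value of joint plunger above 0.013 m), for 0.2 s.
At the end, for the whole second after the job is handed in: The robot's fingers hold the knob (more than 2 N): the plunger is up by 13 mm or more of its 16 mm, the jaw is within 8 mm of its end stop, the phone lies within 10 mm and the jar, screwdriver and tub within 15 mm of where they were (all of step 2 and contact force between the fingers and pull_knob above 2 N and distance of phone_mid from where it was at the start of the episode below 0.01 m and distance of each of jar_mid, screwdriver_mid, tub_mid from where it was at the start of the episode below 0.015 m); the arm keeps its last pose, push and grip.
It fails at once if the plunger is let down (below 10 mm) while the jaw is away from its closed place (more than 6 mm) (value of joint jaw above 0.006 m and value of joint plunger below 0.01 m).
It fails at once if the phone is shifted by more than 10 mm (distance of phone_mid from where it was at the start of the episode above 0.01 m).
It fails at once if the jar, screwdriver or tub is shifted by more than 15 mm (distance of any of jar_mid, screwdriver_mid, tub_mid from where it was at the start of the episode above 0.015 m).
It also fails if it takes over 38 s, if anything falls off the work surface, if the arm or the gripper's body presses on something with over 40 N, if the wrist force passes 120 N, or if a joint passes its speed limit or range.

## Working session

There is one attempt and no reset: what is moved stays moved. The work goes in short steps, Python scripts to look and compute and a shell command to move; the robot and the scene stay as the last step left them, time stands still between calls to the robot, and variables do not carry over. Pictures are saved under pics/ and viewed, at most 10 in all, crops included, and the job is handed in when it is done.

```bash
mkdir -p pics; python3 - <<'E'
from plant import r
import cv2,pickle
s=r.sense(); print({k:s[k] for k in('t','tool_pos','eef_rot','grip_width')},r.grasp_offset)
d={}
for n in('top','side'):
    c=r.camera(n); d[n]=c; cv2.imwrite(f'pics/{n}0.png',c['frame'])
pickle.dump(d,open('c0.pkl','wb'))
E
```

```text
{'t': 0.0, 'tool_pos': array([0.23043237, 0.60710716, 0.21339624]), 'eef_rot': array([-1.79881896e+02, -7.65139362e-03,  1.59216749e+02]), 'grip_width': 0.09519684467926286} 0.0188
```

View pics/top0.png

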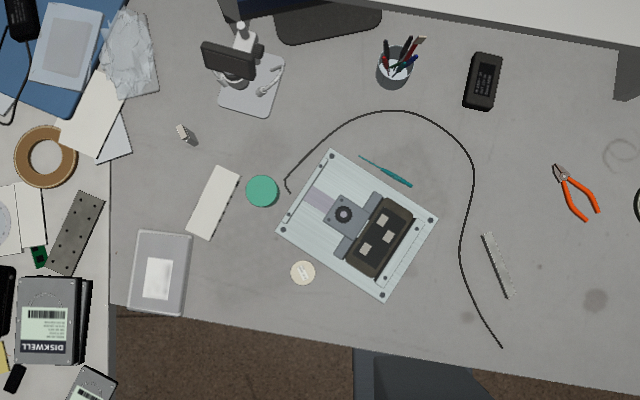

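View pics/side0.png

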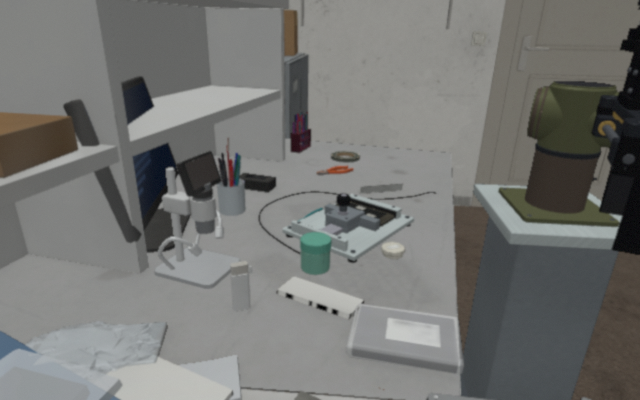

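The top view shows the holder with plate corners at about (333,149), (439,218), (384,302) and (275,231). The knob is at (344,213), and the end stop is at the upper left. I'll enlarge both views.

```bash
python3 - <<'E'
import cv2,pickle
d=pickle.load(open('c0.pkl','rb'))
cv2.imwrite('pics/topc.png',cv2.resize(d['top']['frame'][140:310,240:450],None,fx=3.5,fy=3.5,interpolation=cv2.INTER_CUBIC))
E
```

```text
(no output)
```

View pics/topc.png

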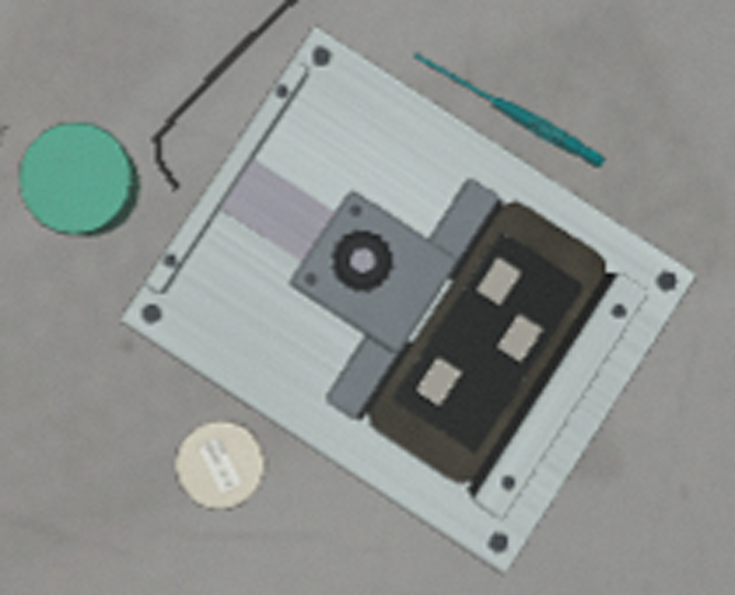

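The crop shows plate corners at (316,28), (695,274), (505,573) and (122,320), and the knob top at (362,260).

```bash
cat > h.py <<'E'
import numpy as np,cv2
def ray(c,px):
    p=cv2.undistortPoints(np.array([[px]],float),c['intrinsics'],np.array(c['distortion'],float))[0,0]
    T=np.array(c['camera_from_world']);R,t=T[:3,:3],T[:3,3]
    return -R.T@t, R.T@np.array([p[0],-p[1],-1])
def at_z(c,px,z):
    o,d=ray(c,px); return o+d*(z-o[2])/d[2]
def proj(c,P):
    T=np.array(c['camera_from_world']);q=T[:3,:3]@np.array(P)+T[:3,3]
    return cv2.projectPoints(np.array([[q[0],-q[1],-q[2]]]),np.zeros(3),np.zeros(3),c['intrinsics'],np.array(c['distortion'],float))[0][0,0]
E
python3 - <<'E'
import pickle;from h import *
c=pickle.load(open('c0.pkl','rb'))['top']
f=lambda u,v:(240+(u+.5)/3.5-.5,140+(v+.5)/3.5-.5)
P=np.array([at_z(c,f(*p),.018)[:2] for p in[(316,28),(695,274),(505,573),(122,320)]])
L=np.array([(.09,.116),(.09,-.116),(-.09,-.116),(-.09,.116)])
a=L[:,0]+1j*L[:,1];b=P[:,0]+1j*P[:,1];m=b.mean();g=np.vdot(a,b-m);yaw=np.angle(g)
print(m,abs(g)/np.vdot(a,a).real,np.degrees(yaw),abs(b-m-a*np.exp(1j*yaw)))
k=m+np.exp(1j*yaw)*.034j;print('knob',k,'direct',at_z(c,f(362,260),.089),'open dir',np.exp(1j*yaw)*1j)
print('tub',at_z(c,f(220,465),.016),'jar',at_z(c,f(77,178),.058))
E
```

```text
(0.4957624272609851+0.1918569992691449j) 0.9878552260605117 -34.17949290600027 [0.00197075 0.00197899 0.00155093 0.00165771]
knob (0.5148631960127503+0.21998457707263858j) direct [0.51288228 0.21701451 0.089     ] open dir (0.5617873162283884+0.827281700102755j)
tub [0.41335722 0.28841772 0.016     ] jar [0.55578239 0.35357996 0.058     ]
```

```bash
python3 -m jog '[{"slide":[0.02,-0.028,0],"turn":-6.7,"jaw":1},{"slide":[0.028,-0.038,0],"turn":-6.7,"jaw":1},{"slide":[0.028,-0.039,0],"turn":0,"jaw":1},{"slide":[0.028,-0.039,0],"turn":0,"jaw":1},{"slide":[0.028,-0.039,0],"turn":0,"jaw":1},{"slide":[0.028,-0.039,0],"turn":0,"jaw":1},{"slide":[0.028,-0.039,0],"turn":0,"jaw":1},{"slide":[0.028,-0.039,0],"turn":0,"jaw":1},{"slide":[0.028,-0.039,0],"turn":0,"jaw":1},{"slide":[0.025,-0.03,0],"turn":0,"jaw":1},{"slide":[0.015,-0.019,0],"turn":0,"jaw":1},{"slide":[0,0,0],"turn":0,"jaw":1},{"slide":[0,0,0],"turn":0,"jaw":1}]'
python3 - <<'E'
from plant import r
import cv2,pickle
s=r.sense();print(s['tool_pos'],s['eef_rot'])
d={n:r.camera(n) for n in('wrist','side')};pickle.dump(d,open('c1.pkl','wb'));cv2.imwrite('pics/w1.png',d['wrist']['frame'])
E
```

```text
t: 1.4
tool_pos: [0.5144, 0.2195, 0.2141]
eef_rot: [-180.0, -0.1, 145.7]
wrist_force: [-0.4, 0.2, 0.1]
grip_width: 0.0953
grasp_force: 0.0
[0.51439289 0.21946208 0.21406942] [-1.79963170e+02 -6.83144442e-02  1.45744777e+02]
```

View pics/w1.png

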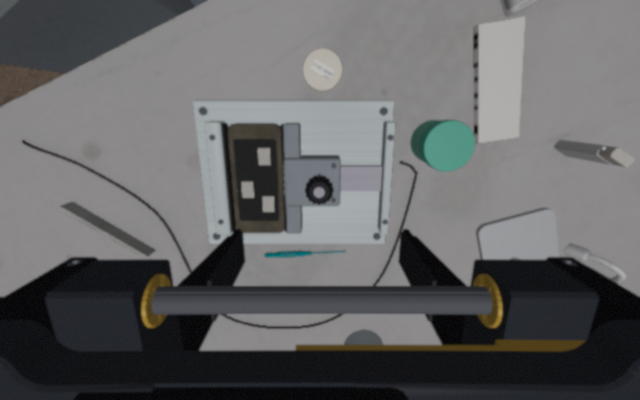

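The wrist view has the holder squared up between the fingers. The knob top is at about (319,190), and the plate corners are at (193,102), (393,102), (384,244) and (208,243).

```bash
python3 - <<'E'
import pickle;from h import *
import cv2
d=pickle.load(open('c1.pkl','rb'));c=d['wrist']
cv2.imwrite('pics/w1c.png',cv2.resize(c['frame'][95:255,185:405],None,fx=3.5,fy=3.5,interpolation=cv2.INTER_CUBIC))
print('knob',at_z(c,(319,190),.089))
P=np.array([at_z(c,p,.018)[:2] for p in[(384,244),(208,243),(193,102),(393,102)]])
L=np.array([(.09,.116),(.09,-.116),(-.09,-.116),(-.09,.116)])
a=L[:,0]+1j*L[:,1];b=P[:,0]+1j*P[:,1];m=b.mean();g=np.vdot(a,b-m);yaw=np.angle(g)
print(m,abs(g)/np.vdot(a,a).real,np.degrees(yaw),abs(b-m-a*np.exp(1j*yaw)))
print('knob',m+np.exp(1j*yaw)*.034j)
E
```

```text
knob [0.5098648 0.2180424 0.089    ]
(0.49491911861936444+0.1911190537875645j) 0.991750186766263 -34.46800877976523 [0.00097404 0.00159877 0.00204276 0.00121662]
knob (0.5141612824850516+0.21915009247267295j)
```

View pics/w1c.png

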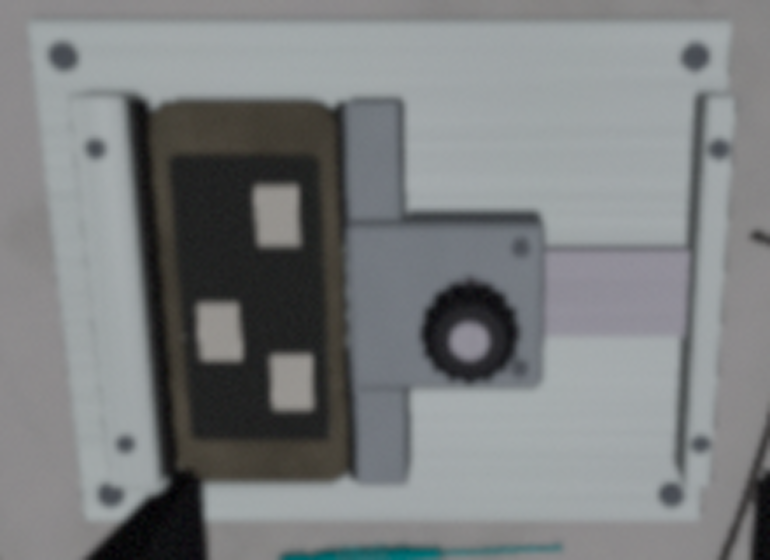

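The knob top is confirmed near (319,192), so the knob is at about (0.5133, 0.218). I'll descend to the grasp height of TCP z≈0.060 and close.

```bash
python3 -m jog '[{"slide":[-0.001,-0.0015,-0.02],"turn":0,"jaw":1},{"slide":[0,0,-0.03],"turn":0,"jaw":1},{"slide":[0,0,-0.03],"turn":0,"jaw":1},{"slide":[0,0,-0.03],"turn":0,"jaw":1},{"slide":[0,0,-0.02],"turn":0,"jaw":1},{"slide":[0,0,-0.014],"turn":0,"jaw":1},{"slide":[0,0,-0.01],"turn":0,"jaw":1},{"slide":[0,0,0],"turn":0,"jaw":1},{"slide":[0,0,0],"turn":0,"jaw":1}]'
python3 -m jog '[{"slide":[0,0,0],"turn":0,"jaw":-0.2},{"slide":[0,0,0],"turn":0,"jaw":-0.4},{"slide":[0,0,0],"turn":0,"jaw":-1},{"slide":[0,0,0],"turn":0,"jaw":-1},{"slide":[0,0,0],"turn":0,"jaw":-1},{"slide":[0,0,0],"turn":0,"jaw":-1},{"slide":[0,0,0],"turn":0,"jaw":-1},{"slide":[0,0,0],"turn":0,"jaw":-1}]' 40
python3 - <<'E'
from plant import r
import cv2
s=r.sense();print(s['tool_pos'],s['wrist_force'])
cv2.imwrite('pics/w2.png',r.camera('wrist')['frame'])
E
```

```text
t: 2.4
tool_pos: [0.5142, 0.2186, 0.0615]
eef_rot: [179.9, 0.0, 145.8]
wrist_force: [0.2, 0.5, 0.5]
grip_width: 0.0952
grasp_force: 0.0
t: 3.2
tool_pos: [0.5137, 0.2182, 0.0606]
eef_rot: [-180.0, -0.0, 145.8]
wrist_force: [0.3, 0.3, 0.1]
grip_width: 0.0366
grasp_force: 0.0
[0.51369955 0.21815181 0.06061787] [0.25230527 0.25731266 0.06535806]
```

View pics/w2.png

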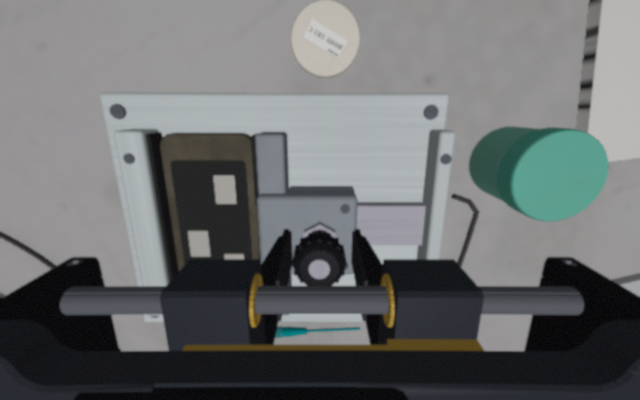

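The fingers are still closing at 36.6 mm and sit evenly either side of the knob, whose cap is at (319,268).

```bash
python3 - <<'E'
from plant import r
from h import *
c=r.camera('wrist');print(at_z(c,(319,268),.089),proj(c,(.5137,.2182,.089)))
E
python3 -m jog '[{"slide":[0,0,0],"turn":0,"jaw":-1},{"slide":[0,0,0],"turn":0,"jaw":-1},{"slide":[0,0,0],"turn":0,"jaw":-1},{"slide":[0,0,0],"turn":0,"jaw":-1}]'
```

```text
[0.51156829 0.21669274 0.089     ] [323.64269649 269.55635521]
t: 3.7
tool_pos: [0.5135, 0.2179, 0.0606]
eef_rot: [-180.0, -0.0, 145.8]
wrist_force: [-1.4, -2.1, 1.2]
grip_width: 0.0272
grasp_force: 40.0
```

Firm grip at 27.2 mm and 40 N. Now the lift.

```bash
python3 -m jog '[{"slide":[0,0,0.003],"turn":0,"jaw":-1},{"slide":[0,0,0.004],"turn":0,"jaw":-1},{"slide":[0,0,0.004],"turn":0,"jaw":-1},{"slide":[0,0,0.004],"turn":0,"jaw":-1},{"slide":[0,0,0.001],"turn":0,"jaw":-1},{"slide":[0,0,0],"turn":0,"jaw":-1},{"slide":[0,0,0],"turn":0,"jaw":-1},{"slide":[0,0,0],"turn":0,"jaw":-1}]' 50
python3 - <<'E'
from plant import r
import cv2
d=r.camera('wrist');cv2.imwrite('pics/w3.png',d['frame'])
print(r.sense()['tool_pos'],r.sense()['wrist_force'])
E
```

```text
t: 4.5
tool_pos: [0.5133, 0.218, 0.0761]
eef_rot: [-179.9, -0.0, 145.8]
wrist_force: [1.3, -4.2, -10.0]
grip_width: 0.0269
grasp_force: 50.0
[0.51336222 0.21802698 0.07623102] [ 1.02894177 -4.0049433  -9.45649671]
```

View pics/w3.png

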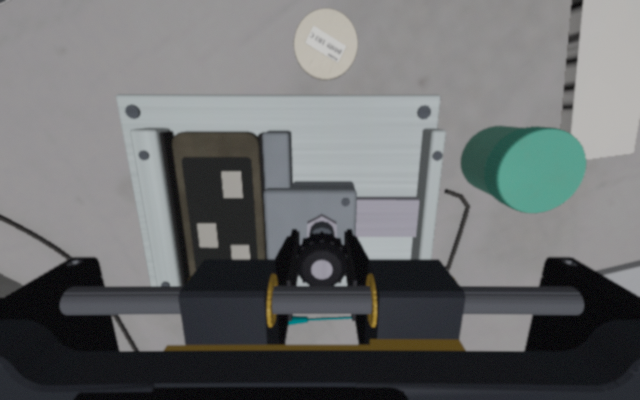

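The knob rose 15.6 mm with about 10 N pulling down, so the plunger is fully up and hasn't slipped in the grip. Next I slide the jaw along (0.564, 0.826).

```bash
python3 -m jog '[{"slide":[0.0014,0.002,0],"turn":0,"jaw":-1},{"slide":[0.0028,0.0041,0],"turn":0,"jaw":-1},{"slide":[0.0028,0.0041,0],"turn":0,"jaw":-1},{"slide":[0.0028,0.0041,0],"turn":0,"jaw":-1},{"slide":[0,0,0],"turn":0,"jaw":-1}]'

```

```text
t: 5.05
tool_pos: [0.5237, 0.2332, 0.0766]
eef_rot: [180.0, -0.0, 145.8]
wrist_force: [1.3, -4.0, -10.2]
grip_width: 0.0268
grasp_force: 50.0
```

```bash
python3 -m jog '[{"slide":[0.0028,0.0041,0],"turn":0,"jaw":-1},{"slide":[0.0028,0.0041,0],"turn":0,"jaw":-1},{"slide":[0.0028,0.0041,0],"turn":0,"jaw":-1},{"slide":[0.0028,0.0041,0],"turn":0,"jaw":-1},{"slide":[0.0028,0.0041,0],"turn":0,"jaw":-1},{"slide":[0.0028,0.0041,0],"turn":0,"jaw":-1},{"slide":[0.0006,0.0009,0],"turn":0,"jaw":-1},{"slide":[0,0,0],"turn":0,"jaw":-1},{"slide":[0,0,0],"turn":0,"jaw":-1},{"slide":[0,0,0],"turn":0,"jaw":-1}]'
python3 - <<'E'
from plant import r
import cv2
a=r.camera('wrist')['frame'];b=r.camera('top')['frame']
cv2.imwrite('pics/e.png',cv2.resize(a,None,fx=1.2,fy=1.2))
s=r.sense();print(s['tool_pos'],s['wrist_force'],s['grasp_force'])
E
```

```text
t: 6.05
tool_pos: [0.5407, 0.258, 0.0766]
eef_rot: [-180.0, -0.0, 145.8]
wrist_force: [-1.3, -4.5, -10.1]
grip_width: 0.0271
grasp_force: 50.0
[0.54070167 0.25795071 0.0766266 ] [-1.07130442 -3.5029231  -9.31011347] 49.99710738658905
```

View pics/e.png

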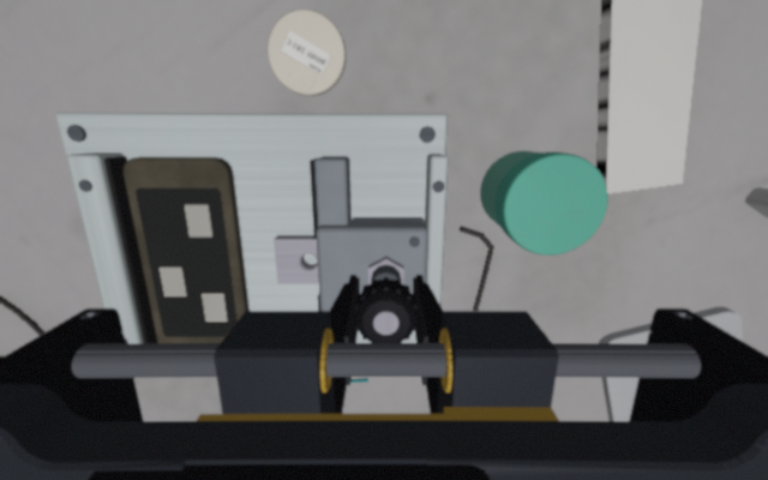

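The picture shows the jaw block against the end stop, with its edge at (425,235). The pin hole is exposed at (310,260), and the phone, tub and jar haven't moved. The jaw has travelled about 48 mm and the plunger is up about 16 mm, so I'm handing in.

```bash
python3 -c "
from plant import r
print(r.finish_job())"
```

```text
the job is handed in; nothing more can be done
None
```

I handed the job in at about 6 s with the plunger up about 16 mm and the jaw about 48 mm open (measured by tool travel), the knob still gripped at 50 N; the phone, jar and tub looked unmoved in the last picture, the screwdriver was mostly hidden by the gripper, and no verdict came back.

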